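# Turn the leaf of the stall's picture menu

## Robot

A 7-joint arm with a two-finger parallel gripper is mounted at the origin on the work surface. World frame = base frame: x ahead of the robot, y to its left, z up, the work surface at z = 0. Lengths are in m, angles in rad, forces in N, time in s.
With the tool pointing down it reaches from about 0.4 to 0.85 m from the base axis. Payload 6.9 kg.
Tool frame: the origin (TCP) lies at the very end of the fingers, on their centre line; the grasp point (between the pads) lies 19 mm behind it (manip.pinch_z is the distance from the TCP to the grasp point, in m); z points along the fingers, x is the direction in which the jaws open and shut, and the axes are right-handed (so a half turn about z gives the same grasp; the last joint's range is limited). The gripper opens to 85 mm and grips with 20 to 120 N. Pads are 22 mm wide; open, the fingers measure 114 mm over their backs; the gripper's body (76 mm by 85 mm) begins 54 mm behind the grasp point. The pads swing forward as they close: fully open they stand 13 mm farther back than shut.
Start: joints at [1.401, 0.507, -0.238, 1.5, 0.126, 1.149, -0.155], TCP at [0.17, -0.601, 0.231] pointing down, gripper open.
Joint ranges: [-3.08, 3.08], [-0.24, 2.05], [-1.43, 1.35], [0, 2.5], [-1.52, 4.66], [0.17, 1.96], [-2.89, 2.89]. Speed limits (rad/s): [2.39, 2.39, 3.14, 3.14, 3.14, 3.14, 3.14].

## Interface

Orientations are given as [roll, pitch, yaw] about the fixed x, y, z axes, in that order (R = Rz(yaw) Ry(pitch) Rx(roll)).
In Python, from station import get_state, viewer, manip gives the robot as it stands.
- The arm moves only by the tool step_arm, never from a script. Its argument "targets" is a list of rows, each an object of numbers: "dx", "dy", "dz": the shift along the tool's x, y, z in cm; "ax", "ay", "az": the turn, a rotation vector about the tool's x, y, z in degrees; "fingers": the closure, from -1 (fully open) to 1 (shut). In form: [{"dx": .., "dy": .., "dz": .., "ax": .., "ay": .., "az": .., "fingers": ..}, ...]. A call has exactly 8 rows; each row is the pose to reach, as a shift and turn from the pose commanded when the call began, along the tool's axes at that moment; what a row does not reach only later rows make up. A row lasts 1/12 s, in which the tool goes at most 41.7 mm and 7.16 degrees, less where a joint would pass 70% of its speed; a pose out of reach is approached as far as the arm can. A call with a gripper value outside its range is refused whole. The fingers move at their own pace and stop on an object; "force" is the grip in N (left out, the last holds). Time passes only in rows, so rows that repeat a pose let the fingers close, or fill a call up. It gives the time, the measured TCP pose, the force and the opening at its end, in the units of the state.
- get_state(): the state, without advancing time (a new reading comes with each control period).
- viewer.capture(name): name is "scene" or "top"; returns (picture, depth): 400x640x3 uint8, red, green, blue; 400x640 float32, m along the optical axis (not along the pixel's ray), 0 where there is no reading.
- viewer.calibration(name): a dict with "fx", "fy", "cx", "cy" (pixels), "pose" (4x4, takes a point from camera to world coordinates). Camera axes: x right, y down, z forward; pixel columns grow to the right and rows downward; lengths in m; the calibration is good to about 2 mm. A picture is of the moment at which its call begins. calibration takes no time and is no camera call.
- manip.close_job(): hands the job in, once; it reports no verdict.
The state is a dict: "clock": time; "joints": joint angles; "dq": joint speeds; "joint_efforts": joint torques, N m; "ee_pos": TCP position; "tcp_rot": TCP orientation; "contact_force": force on the tool from outside, world axes, zero at the start; "moment": the same for the moment, N m; "grip_width": opening from 0.0 (shut) to 1.0 (fully open).
Only numpy, scipy, OpenCV 4.12 (cv2) and the standard library are available. Lean on these libraries where they do the work, as an engineer would, in place of code of your own. Each camera call takes 0.05 s, during which the arm holds its last target. There are 200 camera calls.

## Task

Turn the rigid leaf of the flip-over picture menu on the stall's counter: with the fingertips or the outside of the fingers, push it up from under its free edge near the robot, gently over the spine without slapping it, and press it down until it lies flat on the far side. Only push it: do not pinch the leaf, and leave the cup, the sauce bottle, the jar and the stack of tostadas standing where they are. Finish with the hand clear of everything.

Things in the scene. Friction and masses are not known exactly. Their poses are not given: they have to be found in the camera images.
- stand: the menu's wooden plinth, fixed to the counter. Origin on the counter under its centre; x points from the near side (where the leaf starts) across the spine to the far side, y along the spine, z up. Foot 150 x 100 mm, 8 mm high; block 130 (x) x 90 (y) mm, its top 50 mm up. The leaf's end overhangs the block by 45 to 50 mm with free space below.
- spine (a point): middle of the spine (the hinge axis), 55 mm above the counter, over the stand's origin; axes as the stand's. Steel knuckles of 6 mm radius sit on the axis 29 to 45 mm either side. Free edge of the leaf: 110 mm from this axis. Leaf upper side: white with three tostadas at the start; green with one big tostada once turned.
- leaf_edge (a point): middle of the leaf's free edge; turns with the leaf: x along the leaf to the spine, y along the edge (as the stand's y), z out of the face that is up at the start. Leaf: red-rimmed rigid board 110 mm wide (y), 4 mm thick, mid-plane through the hinge axis, about 100 g, with a white round bead of 10 mm diameter along this edge.
- leaf (a joint): angle of the leaf about the spine, rad: 0 = level on the near side, 1.57 = upright, 3.14 = flat on the far side (stops at both ends). Starts slightly raised on the near side, 0.05 to 0.45. The hinge is stiff (0.11 N m friction), so the leaf stays at any angle where it is left; 1 to 2 N at the free edge turns it.
- cup: loose white cup, 72 mm across, 90 mm high, beyond the far side of the menu; origin at the centre of its underside. A bystander.
- tostadas: loose stack of round tostadas, 120 mm across, 48 mm high, beside the near side of the menu, to its left; origin at the centre of its underside. A bystander.
- sauce: loose red sauce bottle with yellow cap, 56 mm across, 150 mm high, at one end of the spine; origin at the centre of its underside. A bystander.
- jar: loose amber jar with green cap, 64 mm across, 90 mm high, at the other end of the spine; origin at the centre of its underside. A bystander.
Things that resemble listed ones, but are neither listed nor needed, are in the scene too. There is more than one size of the stand; the job needs the smaller.

How it is judged:
By the outcome, as a careful person would: the job done as asked, in the order asked, and still so for the second after the job is handed in, with the robot touching nothing.
It also fails if it takes over 45 s, if anything falls off the work surface, if the arm or the gripper's body presses on something with over 40 N, if the wrist force passes 120 N, or if a joint passes its speed limit or range.

## Working session

There is one attempt and no reset: what is moved stays moved. The work goes in short steps, Python scripts to look and compute and a tool call to move; the robot and the scene stay as the last step left them, time stands still between calls to the robot, and variables do not carry over. Pictures are saved under pics/ and viewed, about 8 in all and at most 12, crops included, and the job is handed in when it is done.

Besides the shell and the picture viewer there is one more tool, called after "Emit:" in YAML: its name, and indented under it one key for each argument. step_arm: Moves the arm, as the interface text tells. Its arguments: {"type":"object","properties":{"targets":{"type":"array"},"force":{"type":"number"}},"required":["targets"]}

```bash
mkdir -p pics; cat > h.py <<'E'
import numpy as np, cv2
from station import get_state, viewer, manip
def cap(n,f):
    p,d=viewer.capture(n); cv2.imwrite(f'pics/{f}.png',p[:,:,::-1]); np.savez(f'pics/{f}.npz',p=p,d=d); return p,d
def pts(n,d):
    c=viewer.calibration(n); v,u=np.mgrid[0:400,0:640]
    P=np.stack([(u-c['cx'])/c['fx']*d,(v-c['cy'])/c['fy']*d,d,np.ones_like(d)],-1)@c['pose'].T
    return P[...,:3]
E
python3 - <<'E'
from h import *
for n in('scene','top'):
    cap(n,n+'0'); print(viewer.calibration(n)['pose'].round(3).tolist())
print(get_state())
a=np.vstack([cv2.imread('pics/scene0.png'),cv2.imread('pics/top0.png')]);cv2.imwrite('pics/both0.png',cv2.resize(a,None,fx=.75,fy=.75))
E
```

```text
[[0.88, 0.349, -0.321, 1.065], [0.474, -0.627, 0.618, -0.945], [0.015, -0.696, -0.718, 1.143], [0.0, 0.0, 0.0, 1.0]]
[[-0.017, -0.993, 0.121, 0.423], [-1.0, 0.02, 0.021, -0.03], [-0.023, -0.12, -0.992, 1.455], [0.0, 0.0, 0.0, 1.0]]
{'clock': 0.1, 'joints': array([ 1.40048627,  0.50824884, -0.23751167,  1.50107537,  0.12568795,
        1.14891468, -0.1547943 ]), 'dq': array([ 0.00043035, -0.00369089,  0.00201265, -0.00130599,  0.00216059,
       -0.00054669, -0.00084724]), 'joint_efforts': array([-5.11376071e-03, -6.21834826e+01, -2.19421439e+00, -2.50204951e+01,
        1.26898120e-02,  7.93392624e-03, -2.82549740e-05]), 'ee_pos': array([ 0.16999522, -0.60094025,  0.23050432]), 'tcp_rot': array([ 3.14155769e+00,  1.65979297e-03, -1.29498628e+00]), 'contact_force': array([-0.10028237, -0.87319205,  0.05963476]), 'moment': array([ 0.00588632, -0.03808116, -0.02316167]), 'grip_width': 1.0008009198810934}
```

View pics/both0.png

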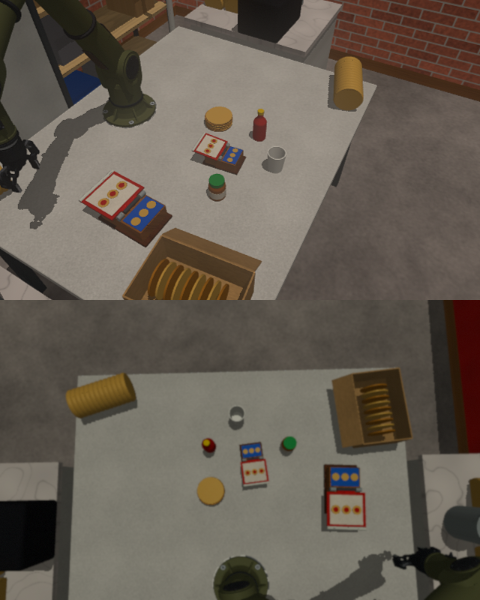

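The picture shows two menus. The small one is at top (339,215) / scene (290,203), with the cup, bottle, jar and stack around it. The large one is at top (460,260) / scene (170,275). The smaller one fits the description, so I'll confirm it and measure it in an enlarged crop.

```bash
python3 - <<'E'
from h import *
t=np.load('pics/top0.npz');s=np.load('pics/scene0.npz')
a=cv2.resize(t['p'][135:285,250:410],None,fx=4,fy=4,interpolation=2)[:,:,::-1]
b=cv2.resize(s['p'][130:280,240:400],None,fx=4,fy=4,interpolation=2)[:,:,::-1]
c=cv2.resize(np.hstack([a,b]),None,fx=.62,fy=.62,interpolation=3);cv2.imwrite('pics/crop0.png',c);print(c.shape)
for n,z in(('top',t),('scene',s)):
    P=pts(n,z['d']);p=cv2.cvtColor(z['p'],cv2.COLOR_RGB2HSV)
    H,S,V=p[...,0].astype(int),p[...,1],p[...,2]
    box=(P[...,0]>.35)&(P[...,0]<1.0)&(P[...,1]>-.25)&(P[...,1]<.25)&(z['d']>0)
    m0=box&(P[...,2]>.012)
    k,l,st,ce=cv2.connectedComponentsWithStats(m0.astype('u1'))
    for i in range(1,k):
        if st[i,4]>60:
            q=P[l==i];print(n,st[i],'min',q.min(0).round(3),'max',q.max(0).round(3))
    # white leaf plane & blue panel
    for nm,m in(('blue',m0&(H>100)&(H<130)&(S>120)),('red',m0&((H<6)|(H>174))&(S>150)&(P[...,2]<.12))):
        q=P[m]
        if len(q)>5: print(n,nm,len(q),q.mean(0).round(4),q.min(0).round(3),q.max(0).round(3))
        if len(q)>5 and nm=='blue': print(cv2.minAreaRect((q[:,:2]*1000).astype('f4')))
E
```

```text
(372, 794, 3)
top [305 141  22  24 275] min [ 0.694 -0.034  0.012] max [0.763 0.034 0.098]
top [374 182  21  21 349] min [ 0.565 -0.248  0.013] max [ 0.626 -0.189  0.097]
top [268 184  20  20 289] min [0.57  0.099 0.014] max [0.624 0.154 0.156]
top [ 320  190   39   59 1735] min [ 0.419 -0.13   0.012] max [ 0.611 -0.01   0.08 ]
top [ 262  236   38   35 1056] min [0.35  0.062 0.012] max [0.46  0.183 0.055]
top blue 223 [ 0.5727 -0.0593  0.0492] [ 0.545 -0.099  0.041] [ 0.6   -0.018  0.056]
((572.1319580078125, -58.76266860961914), (53.3263053894043, 79.81341552734375), 4.451040744781494)
top red 314 [0.5413 0.0174 0.0749] [ 0.432 -0.127  0.029] [0.621 0.146 0.115]
scene [273 142  38  33 935] min [0.35  0.055 0.012] max [0.466 0.183 0.055]
scene [337 145  19  43 594] min [0.574 0.095 0.012] max [0.628 0.147 0.156]
scene [ 256  176   69   52 2017] min [ 0.416 -0.132  0.012] max [ 0.607 -0.008  0.077]
scene [357 195  25  35 712] min [ 0.696 -0.036  0.013] max [0.768 0.037 0.095]
scene [278 232  24  35 569] min [ 0.571 -0.25   0.012] max [ 0.632 -0.195  0.099]
scene blue 222 [ 0.5721 -0.0603  0.0495] [ 0.543 -0.103  0.043] [ 0.601 -0.018  0.056]
((571.3648071289062, -59.061702728271484), (53.40837478637695, 85.21337127685547), 6.439593315124512)
scene red 377 [ 5.38e-01 -2.00e-04  7.78e-02] [ 0.428 -0.129  0.013] [0.627 0.136 0.12 ]
```

View pics/crop0.png

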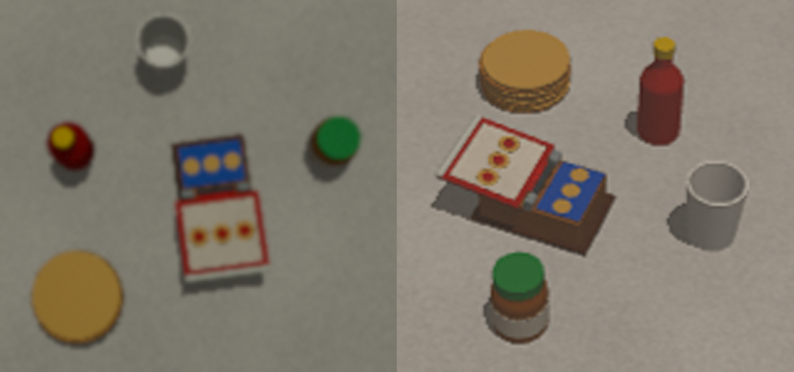

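Confirmed: the small menu has the white leaf with three tostadas nearest the robot and the blue panel on its block. In the crop, the bottle is at the left end of the spine, the jar at the right, the cup beyond and the stack near-left. Next I fit the leaf.

```bash
cat > fit.py <<'E'
from h import *
def fit(files):
    Q=[]
    for n,f in files:
        z=np.load(f'pics/{f}.npz');P=pts(n,z['d']);p=cv2.cvtColor(z['p'],cv2.COLOR_RGB2HSV)
        m=(z['d']>0)&(P[...,0]>.4)&(P[...,0]<.65)&(P[...,1]>-.14)&(P[...,1]<0)&(P[...,2]>.052)
        Q.append(P[m])
    return Q
E
python3 - <<'E'
from fit import *
for n,q in zip(('top','scene'),fit([('top','top0'),('scene','scene0')])):
    q=q[q[:,0]<.528]
    for _ in range(3):
        c=q.mean(0);w=np.linalg.svd(q-c)[2][2];w*=np.sign(w[2]);r=(q-c)@w;q2=q;q=q[abs(r)<.004]
    rect=cv2.minAreaRect((q[:,:2]*1000).astype('f4'))
    print(n,len(q),'c',c.round(4),'n',w.round(3),'rect',rect,'corners',cv2.boxPoints(rect).round(0).tolist(),'xmin',q[:,0].min())
    print('theta',np.arccos(w[2]),'az of -n_xy',np.degrees(np.arctan2(w[1],w[0])))
# block/foot edges: low points
for n,f in(('top','top0'),('scene','scene0')):
    z=np.load(f'pics/{f}.npz');P=pts(n,z['d'])
    m=(P[...,0]>.4)&(P[...,0]<.65)&(P[...,1]>-.14)&(P[...,1]<0)&(abs(P[...,2]-.05)<.004)&(P[...,0]>.545)
    r=cv2.minAreaRect((P[m][:,:2]*1000).astype('f4'));print(n,'blocktop',m.sum(),r,cv2.boxPoints(r).round(0).tolist())
E
```

```text
top 919 c [ 0.4742 -0.069   0.0648] n [0.133 0.011 0.991] rect ((476.4233093261719, -69.79826354980469), (108.45076751708984, 109.69743347167969), 6.596250534057617) corners [[416.0, -22.0], [429.0, -131.0], [537.0, -118.0], [524.0, -9.0]] xmin 0.41871282366175666
theta 0.1339187774708622 az of -n_xy 4.575955999970188
scene 885 c [ 0.4768 -0.0724  0.0643] n [0.126 0.016 0.992] rect ((477.9852600097656, -70.9285888671875), (109.90936279296875, 115.20877838134766), 6.423452854156494) corners [[417.0, -20.0], [430.0, -134.0], [539.0, -122.0], [526.0, -8.0]] xmin 0.41900510790386747
theta 0.1271875676582828 az of -n_xy 7.125436995352419
top blocktop 368 ((571.3635864257812, -59.10786437988281), (57.68724822998047, 89.19139099121094), 6.017911911010742) [[538.0, -18.0], [547.0, -106.0], [605.0, -100.0], [595.0, -12.0]]
scene blocktop 382 ((572.9522705078125, -61.0731315612793), (61.841094970703125, 92.54861450195312), 4.347842216491699) [[539.0, -17.0], [546.0, -110.0], [607.0, -105.0], [600.0, -13.0]]
```

Emit:
step_arm:
  targets:
    - {"dx": 0,"dy": 0,"dz": -3,"fingers": 1}
    - {"dx": 0,"dy": 0,"dz": -4,"az": 0,"fingers": 1}
    - {"dx": -3,"dy": 0,"dz": -4,"fingers": 1}
    - {"dx": -7,"dy": 0,"dz": -4,"fingers": 1}
    - {"dx": -11,"dy": 0,"dz": -4,"fingers": 1}
    - {"dx": -15,"dy": 0,"dz": -4,"fingers": 1}
    - {"dx": -19,"dy": 0,"dz": -4,"fingers": 1}
    - {"dx": -23,"dy": 0,"dz": -4,"fingers": 1}

```text
validation failed for argument at $.ta...
```

Emit:
step_arm:
  targets:
    - {"dx": -4,"dy": -3,"dz": -1,"ax": 0,"ay": 0,"az": 1,"fingers": 1}
    - {"dx": -7,"dy": -5,"dz": -2,"ax": 0,"ay": 0,"az": 2,"fingers": 1}
    - {"dx": -10,"dy": -8,"dz": -2,"ax": 0,"ay": 0,"az": 3,"fingers": 1}
    - {"dx": -13,"dy": -10,"dz": -2,"ax": 0,"ay": 0,"az": 4,"fingers": 1}
    - {"dx": -16,"dy": -13,"dz": -2,"ax": 0,"ay": 0,"az": 5,"fingers": 1}
    - {"dx": -19,"dy": -15,"dz": -2,"ax": 0,"ay": 0,"az": 6,"fingers": 1}
    - {"dx": -22,"dy": -17.5,"dz": -2,"ax": 0,"ay": 0,"az": 7,"fingers": 1}
    - {"dx": -25,"dy": -20,"dz": -2,"ax": 0,"ay": 0,"az": 8,"fingers": 1}

```text
clock: 0.77
ee_pos: [0.2945, -0.3045, 0.2512]
tcp_rot: [3.141, 0.0, -1.436]
contact_force: [0.6, -0.6, 0.2]
grip_width: 0.002
```

Emit:
step_arm:
  targets:
    - {"dx": -4,"dy": -2,"dz": 0,"ax": 4,"ay": 0,"az": 1.6,"fingers": 1}
    - {"dx": -7.5,"dy": -4,"dz": 0,"ax": 8,"ay": 0,"az": 1.6,"fingers": 1}
    - {"dx": -11,"dy": -6,"dz": 0,"ax": 12,"ay": 0,"az": 1.6,"fingers": 1}
    - {"dx": -14,"dy": -8,"dz": 0,"ax": 16,"ay": 0,"az": 1.6,"fingers": 1}
    - {"dx": -17,"dy": -10,"dz": 0,"ax": 20,"ay": 0,"az": 1.6,"fingers": 1}
    - {"dx": -19,"dy": -11,"dz": 0,"ax": 24,"ay": 0,"az": 1.6,"fingers": 1}
    - {"dx": -21,"dy": -12,"dz": 0,"ax": 27,"ay": 0,"az": 1.6,"fingers": 1}
    - {"dx": -21,"dy": -12,"dz": 0,"ax": 30,"ay": 0,"az": 1.6,"fingers": 1}

```text
clock: 1.43
ee_pos: [0.3848, -0.0788, 0.2513]
tcp_rot: [-2.616, 0.007, -1.458]
contact_force: [-0.1, 1.3, 0.7]
grip_width: 0.003
```

```bash
python3 - <<'E'
from h import *
s=get_state();print(s['joints'].round(3),s['ee_pos'],s['tcp_rot'].round(3))
E
```

```text
[ 0.845 -0.096 -0.438  2.399 -0.708  0.462 -0.477] [ 0.38481732 -0.07877977  0.2512741 ] [-2.616  0.007 -1.458]
```

```bash
cat > plan.py <<'E'
from h import *
S=np.array([.5365,-.065]);Y=np.radians(6.2);ex=np.array([np.cos(Y),np.sin(Y)]);ey=np.array([-ex[1],ex[0]])
from scipy.spatial.transform import Rotation as R
def now():
    s=get_state();p=s['ee_pos'];z=R.from_euler('xyz',s['tcp_rot']).as_matrix()[:,2]
    d=p[:2]-S
    return d@ex*1e3,d@ey*1e3,p[2]*1e3,np.degrees(np.arctan2(z[:2]@ex,-z[2])),s
def tip(th,phi,s):
    t,f=np.radians([th,phi]);B=np.array([-110*np.cos(t),55+110*np.sin(t)])
    return (*(B-16*np.array([np.cos(f),np.sin(f)])+s*np.array([np.sin(f),-np.cos(f)])),phi)
def face(th,r):
    t=np.radians(th);return (-r*np.cos(t)-2*np.sin(t)-11,55+r*np.sin(t)-2*np.cos(t),0)
def rows(wps,cur=None):
    x,y,z,f,s=now();print('now',np.round([x,y,z,f],1),'q',s['joints'].round(2),'F',s['contact_force'].round(1),s['clock'])
    if cur: x,z,f=cur
    c,n=np.cos(np.radians(f)),np.sin(np.radians(f))
    for w in wps:
        a,b=w[0]-x,w[1]-z
        print('->',np.round(w,1),'dy %.2f dz %.2f ax %.1f'%((-c*a-n*b)/10,(n*a-c*b)/10,w[2]-f))
E
python3 -c "
from plan import *
rows([(-155,200,36),(-160,150,40),(-160,100,40),(-160,60,40),(-150,36,40),(-130,36,40),(-121,39,40)])"
```

```text
now [-152.3    2.7  251.3   30.1] q [ 0.85 -0.1  -0.44  2.4  -0.71  0.46 -0.48] F [-0.1  1.3  0.7] 1.4333
-> [-155  200   36] dy 2.81 dz 4.30 ax 5.9
-> [-160  150   40] dy 5.75 dz 8.38 ax 9.9
-> [-160  100   40] dy 8.25 dz 12.70 ax 9.9
-> [-160   60   40] dy 10.26 dz 16.16 ax 9.9
-> [-150   36   40] dy 10.60 dz 18.74 ax 9.9
-> [-130   36   40] dy 8.87 dz 19.74 ax 9.9
-> [-121   39   40] dy 7.94 dz 19.93 ax 9.9
```

Descend to just in front of the edge, not yet under it, and check that the pose is reached.

Emit:
step_arm:
  targets:
    - {"dx": 0,"dy": 1.4,"dz": 2.2,"ax": 3,"ay": 0,"az": 0,"fingers": 1}
    - {"dx": 0,"dy": 2.8,"dz": 4.3,"ax": 6,"ay": 0,"az": 0,"fingers": 1}
    - {"dx": 0,"dy": 4.3,"dz": 6.4,"ax": 8,"ay": 0,"az": 0,"fingers": 1}
    - {"dx": 0,"dy": 5.8,"dz": 8.4,"ax": 10,"ay": 0,"az": 0,"fingers": 1}
    - {"dx": 0,"dy": 7.0,"dz": 10.5,"ax": 10,"ay": 0,"az": 0,"fingers": 1}
    - {"dx": 0,"dy": 8.3,"dz": 12.7,"ax": 10,"ay": 0,"az": 0,"fingers": 1}
    - {"dx": 0,"dy": 8.3,"dz": 12.7,"ax": 10,"ay": 0,"az": 0,"fingers": 1}
    - {"dx": 0,"dy": 8.3,"dz": 12.7,"ax": 10,"ay": 0,"az": 0,"fingers": 1}

```text
clock: 2.1
ee_pos: [0.4179, -0.1178, 0.2077]
tcp_rot: [-2.482, 0.026, -1.446]
contact_force: [-0.9, 0.1, 0.7]
grip_width: 0.001
```

```bash
python3 -c "
from plan import *
rows([(-160,60,40),(-152,36,40),(-135,36,40),(-121,39,40)])"
```

```text
now [-123.6  -39.7  207.7   37.8] q [ 1.57  0.19 -1.18  2.5  -1.52  0.18  0.45] F [-0.9  0.1  0.7] 2.1
-> [-160   60   40] dy 11.92 dz 9.44 ax 2.2
-> [-152   36   40] dy 12.76 dz 11.82 ax 2.2
-> [-135   36   40] dy 11.42 dz 12.86 ax 2.2
-> [-121   39   40] dy 10.13 dz 13.49 ax 2.2
```

```bash
cat > fk.py <<'E'
from h import *
from scipy.spatial.transform import Rotation as R
from scipy.optimize import least_squares
import itertools
s=get_state()
D=[([1.40048627,.50824884,-.23751167,1.50107537,.12568795,1.14891468,-.1547943],[.16999522,-.60094025,.23050432],[3.14155769,1.65979e-3,-1.29498628]),
([.845,-.096,-.438,2.399,-.708,.462,-.477],[.38481732,-.07877977,.2512741],[-2.616,.007,-1.458]),
([1.57,.19,-1.18,2.5,-1.52,.18,.45],[.4179,-.1178,.2077],[-2.482,.026,-1.446])]
D[2]=(s['joints'],s['ee_pos'],s['tcp_rot'])
rz=lambda a:R.from_euler('z',a);ry=lambda a:R.from_euler('y',a)
def fk(q,p,sg):
    c1,c7,a,b,c,d,e=p
    A=rz(sg[0]*q[0]+c1)*ry(q[1])*rz(sg[1]*q[2]); o=np.array([0,0,a])+A.apply([e,0,b])
    A=A*ry(q[3]);o=o+A.apply([-e,0,c]);A=A*rz(sg[2]*q[4])*ry(q[5]);o=o+A.apply([0,0,d]);A=A*rz(sg[3]*q[6]+c7)
    return o,A
if __name__=='__main__':
  out=[]
  for sg in itertools.product([1,-1],repeat=4):
   for c1 in(0,1.57,3.14,-1.57):
    def f(p):
      r=[]
      for q,x,w in D:
        o,A=fk(q,p,sg);r+=list(o-x)+list((A.inv()*R.from_euler('xyz',w)).as_rotvec()*.3)
      return r
    for c7 in(0,1.57,3.14,-1.57):
      z=least_squares(f,[c1,c7,.34,.4,.4,.3,0]);out.append((z.cost,sg,z.x.round(4)))
  out.sort(key=lambda t:t[0])
  for o in out[:4]:print(o)
E
python3 fk.py
```

```text
(np.float64(5.5336328876075536e-05), (-1, -1, -1, -1), array([-0.0341,  3.1115,  0.2174,  0.5725,  0.377 ,  0.3326,  0.0057]))
(np.float64(5.533632887607623e-05), (-1, -1, -1, -1), array([-0.0341,  3.1115,  0.2174,  0.5725,  0.377 ,  0.3326,  0.0057]))
(np.float64(5.533632887607634e-05), (-1, -1, -1, -1), array([-0.0341,  3.1115,  0.2174,  0.5725,  0.377 ,  0.3326,  0.0057]))
(np.float64(5.533632887607672e-05), (-1, -1, -1, -1), array([-0.0341, -3.1717,  0.2174,  0.5725,  0.377 ,  0.3326,  0.0057]))
```

```bash
cat > feas.py <<'E'
from fk import *
from plan import S,ex,ey
P=[0,np.pi,.2174,.5725,.377,.3326,.0057];sg=(-1,)*4
lo=np.array([-3.08,-.24,-1.43,0,-1.52,.17,-2.89])+.03;hi=np.array([3.08,2.05,1.35,2.5,4.66,1.96,2.89])-.03
rng=np.random.default_rng(0)
def ik(pos,dz,q0=None,n=12):
    best=None
    for i in range(n):
        x0=rng.uniform(lo,hi) if q0 is None else q0
        def f(q):
            o,A=fk(q,P,sg);return np.r_[(o-pos)*5,A.apply([0,0,1])-dz,(q-(lo+hi)/2)/(hi-lo)*1e-3]
        z=least_squares(f,x0,bounds=(lo,hi),max_nfev=60)
        if best is None or z.cost<best.cost:best=z
        if z.cost<1e-5:break
    return best
if __name__=='__main__':
  for tilt in(20,35,50,65):
    for az in(-90,-60,-30,0,30,60,90):
      t,a=np.radians([tilt,az]);h=np.sin(t)*(np.cos(a)*ex+np.sin(a)*ey)
      pos=np.r_[S+ex*-.115+ey*(-.03 if az>0 else .03 if az<0 else 0),.045]
      z=ik(pos,np.r_[h,-np.cos(t)]);print(tilt,az,'%.1e'%z.cost,z.x.round(2) if z.cost<1e-5 else '')
E
python3 feas.py
```

```text
20 -90 1.5e-07 [ 0.39  0.65 -0.84  2.3   1.16  0.91 -0.  ]
20 -60 4.2e-07 [-0.88  0.84  1.3   2.45 -1.46  0.57  0.  ]
20 -30 2.6e-03 
20 0 1.6e-03 
20 30 3.1e-07 [ 0.34  0.49  0.2   2.39 -1.32  0.42 -0.  ]
20 60 2.2e-07 [ 0.31  0.55  0.29  2.25 -0.92  0.64  0.  ]
20 90 1.5e-07 [ 0.33  0.59  0.2   2.1  -0.59  0.76  0.  ]
35 -90 1.4e-07 [-0.44  0.61  0.14  2.3   1.    0.62  0.  ]
35 -60 3.7e-03 
35 -30 3.8e-02 
35 0 3.4e-02 
35 30 2.8e-04 
35 60 2.7e-07 [ 1.37  0.99 -1.21  2.24  0.65  0.49  0.  ]
35 90 1.7e-07 [ 1.21  0.98 -1.1   2.01  0.36  0.85  0.  ]
50 -90 1.0e-07 [-0.24  0.78 -0.37  2.28  1.18  1.15  0.  ]
50 -60 1.1e-02 
50 -30 1.0e-01 
50 0 9.9e-02 
50 30 3.3e-03 
50 60 1.8e-07 [ 0.77  0.76  0.07  2.21 -1.07  0.99  0.  ]
50 90 1.4e-07 [ 0.43  0.86  0.39  1.91 -0.79  1.37 -0.  ]
65 -90 1.4e-07 [-0.24  0.99 -0.53  2.23  1.18  1.53  0.  ]
65 -60 1.2e-02 
65 -30 1.6e-01 
65 0 1.5e-01 
65 30 3.5e-03 
65 60 3.0e-07 [ 1.59  1.43 -1.3   2.16  0.37  0.58 -0.  ]
65 90 1.1e-07 [ 0.92  1.   -0.33  1.81 -0.5   1.27 -0.  ]
```

Forward tilt runs into the joint limits here. A model fitted to the joint data shows that a hand tilted sideways, pointing left from the right of the leaf, is comfortably reachable. I'll lift the leaf's edge that way and finish with the hand vertical.

```bash
cat > p2.py <<'E'
from plan import *
B0=np.column_stack([np.r_[-ey,0],np.r_[-ex,0],[0,0,-1]])   # vertical tool
def Rt(psi): return R.from_matrix(B0)*R.from_euler('y',-psi,degrees=True)  # psi: lean, pointing to +y'
def rows2(wps,cur=None):
    x,y,z,f,s=now();A=R.from_euler('xyz',s['tcp_rot']);zz=A.apply([0,0,1])
    print('now',np.round([x,y,z],1),'lean y',np.degrees(np.arctan2(zz[:2]@ey,-zz[2])).round(1),'x',round(f,1),'q',s['joints'].round(2),'F',s['contact_force'].round(1),s['clock'])
    p0=np.array([x,y,z])
    if cur: p0=np.array(cur[:3]);A=Rt(cur[3])
    for w in wps:
        d=np.array(w[:3])-p0;v=A.inv().apply(np.r_[d[0]*ex+d[1]*ey,d[2]])/10;r=(A.inv()*Rt(w[3])).as_rotvec(degrees=True)
        print('->',np.round(w,0),'d',v.round(2),'a',r.round(1))
def sec(al,L=25,psi=55):
    a=np.radians(al);k=np.interp(al,[8,45,80],[23,25,16]);xc=-105*np.cos(a)-k*np.sin(a);zc=55+105*np.sin(a)-k*np.cos(a)
    return (xc,-55+L,zc-L/np.tan(np.radians(psi)),psi)
E
python3 -c "
from p2 import *
rows2([(-140,-60,200,0)])"
```

```text
now [-123.6  -39.7  207.7] lean y 2.2 x 37.8 q [ 1.57  0.19 -1.18  2.5  -1.52  0.18  0.45] F [-0.9  0.1  0.7] 2.1
-> [-140  -60  200    0] d [ 2.03  1.76 -0.46] a [-37.8   1.7   0.4]
```

Emit:
step_arm:
  targets:
    - {"dx": 0.3,"dy": 0.2,"dz": 0,"ax": -5,"ay": 0,"az": 0,"fingers": 1}
    - {"dx": 0.6,"dy": 0.4,"dz": 0,"ax": -10,"ay": 0.5,"az": 0,"fingers": 1}
    - {"dx": 1,"dy": 0.8,"dz": 0,"ax": -15,"ay": 1,"az": 0,"fingers": 1}
    - {"dx": 1.3,"dy": 1,"dz": -0.2,"ax": -20,"ay": 1,"az": 0,"fingers": 1}
    - {"dx": 1.6,"dy": 1.2,"dz": -0.3,"ax": -25,"ay": 1.5,"az": 0,"fingers": 1}
    - {"dx": 1.8,"dy": 1.5,"dz": -0.4,"ax": -30,"ay": 1.5,"az": 0,"fingers": 1}
    - {"dx": 2,"dy": 1.8,"dz": -0.5,"ax": -35,"ay": 1.7,"az": 0.4,"fingers": 1}
    - {"dx": 2,"dy": 1.8,"dz": -0.5,"ax": -38,"ay": 1.7,"az": 0.4,"fingers": 1}

```text
clock: 2.77
ee_pos: [0.403, -0.1378, 0.2003]
tcp_rot: [-2.906, 0.033, -1.447]
contact_force: [0.0, 0.9, -0.7]
grip_width: -0.004
```

```bash
python3 -c "
from p2 import *
rows2([(-145,-100,200,55),(-140,-110,110,55)])"
```

```text
now [-140.6  -58.   200.3] lean y 2.1 x 13.5 q [ 0.79  0.16 -0.46  2.19 -0.11  0.61 -1.03] F [ 0.   0.9 -0.7] 2.7667
-> [-145 -100  200   55] d [ 4.2   0.46 -0.22] a [-12.1 -52.8   7. ]
-> [-140 -110  110   55] d [5.5  2.08 8.61] a [-12.1 -52.8   7. ]
```

Emit:
step_arm:
  targets:
    - {"dx": 0.5,"dy": 0,"dz": 0,"ax": -1.5,"ay": -6.6,"az": 0.9,"fingers": 1}
    - {"dx": 1,"dy": 0.1,"dz": 0,"ax": -3,"ay": -13.2,"az": 1.8,"fingers": 1}
    - {"dx": 1.5,"dy": 0.2,"dz": -0.1,"ax": -4.5,"ay": -19.8,"az": 2.6,"fingers": 1}
    - {"dx": 2,"dy": 0.2,"dz": -0.1,"ax": -6,"ay": -26.4,"az": 3.5,"fingers": 1}
    - {"dx": 2.5,"dy": 0.3,"dz": -0.1,"ax": -7.5,"ay": -33,"az": 4.4,"fingers": 1}
    - {"dx": 3,"dy": 0.4,"dz": -0.2,"ax": -9,"ay": -39.6,"az": 5.3,"fingers": 1}
    - {"dx": 3.5,"dy": 0.4,"dz": -0.2,"ax": -10.5,"ay": -46.2,"az": 6.1,"fingers": 1}
    - {"dx": 4.2,"dy": 0.5,"dz": -0.2,"ax": -12,"ay": -53,"az": 7,"fingers": 1}

```text
clock: 3.43
ee_pos: [0.4052, -0.1791, 0.1993]
tcp_rot: [-3.136, 0.971, -1.452]
contact_force: [0.9, 0.2, 0.8]
grip_width: -0.003
```

```bash
python3 -c "
from p2 import *
rows2([(-145,-110,200,55),(-145,-120,110,55),(-145,-120,55,55)])"
```

```text
now [-142.8  -99.2  199.3] lean y 55.6 x -0.3 q [ 1.07  0.76 -0.48  1.65 -0.37  1.49 -0.71] F [0.9 0.2 0.8] 3.4333
-> [-145 -110  200   55] d [ 0.55  0.22 -0.93] a [0.1 0.6 0.3]
-> [-145 -120  110   55] d [8.54 0.26 3.33] a [0.1 0.6 0.3]
-> [-145 -120   55   55] d [13.08  0.28  6.44] a [0.1 0.6 0.3]
```

Emit:
step_arm:
  targets:
    - {"dx": 2,"dy": 0,"dz": 0.5,"ax": 0,"ay": 0.5,"az": 0,"fingers": 1}
    - {"dx": 4,"dy": -0.2,"dz": 1.2,"ax": 0,"ay": 0.5,"az": 0,"fingers": 1}
    - {"dx": 6,"dy": -0.5,"dz": 2.1,"ax": 0,"ay": 0.5,"az": 0,"fingers": 1}
    - {"dx": 8,"dy": -0.8,"dz": 3,"ax": 0,"ay": 0.5,"az": 0,"fingers": 1}
    - {"dx": 10,"dy": -1,"dz": 4.5,"ax": 0,"ay": 0.5,"az": 0,"fingers": 1}
    - {"dx": 12,"dy": -1.2,"dz": 6,"ax": 0,"ay": 0.5,"az": 0,"fingers": 1}
    - {"dx": 12.7,"dy": -1.3,"dz": 6.5,"ax": 0,"ay": 0.5,"az": 0,"fingers": 1}
    - {"dx": 12.7,"dy": -1.3,"dz": 6.5,"ax": 0,"ay": 0.5,"az": 0,"fingers": 1}

```text
clock: 4.1
ee_pos: [0.4201, -0.1942, 0.0561]
tcp_rot: [-3.138, 0.961, -1.453]
contact_force: [0.5, 1.4, -0.6]
grip_width: -0.004
```

```bash
python3 -c "
from p2 import *
rows2([(-107,-95,28,55),(-107,-37,26,55),sec(8,18),sec(15,18)])"
```

```text
now [-129.7 -115.9   56.1] lean y 55.1 x -0.4 q [ 1.03  0.97 -0.44  1.65 -0.3   1.3  -0.63] F [ 0.5  1.4 -0.6] 4.1
-> [-107  -95   28   55] d [ 1.12 -2.28  3.31] a [0.2 0.1 0.3]
-> [-107  -37   26   55] d [-2.04 -2.31  8.18] a [0.2 0.1 0.3]
-> [-107.  -37.   34.   55.] d [-2.71 -2.3   7.71] a [0.2 0.1 0.3]
-> [-107.  -37.   47.   55.] d [-3.76 -2.27  6.98] a [0.2 0.1 0.3]
```

Emit:
step_arm:
  targets:
    - {"dx": 0.6,"dy": -1.1,"dz": 1.7,"ax": 0,"ay": 0,"az": 0.3,"fingers": 1}
    - {"dx": 1.1,"dy": -2.3,"dz": 3.3,"ax": 0,"ay": 0,"az": 0.3,"fingers": 1}
    - {"dx": 0.3,"dy": -2.3,"dz": 4.5,"ax": 0,"ay": 0,"az": 0.3,"fingers": 1}
    - {"dx": -0.5,"dy": -2.3,"dz": 5.8,"ax": 0,"ay": 0,"az": 0.3,"fingers": 1}
    - {"dx": -1.3,"dy": -2.3,"dz": 7,"ax": 0,"ay": 0,"az": 0.3,"fingers": 1}
    - {"dx": -2,"dy": -2.3,"dz": 8.2,"ax": 0,"ay": 0,"az": 0.3,"fingers": 1}
    - {"dx": -2,"dy": -2.3,"dz": 8.2,"ax": 0,"ay": 0,"az": 0.3,"fingers": 1}
    - {"dx": -2,"dy": -2.3,"dz": 8.2,"ax": 0,"ay": 0,"az": 0.3,"fingers": 1}

```text
clock: 4.77
ee_pos: [0.4352, -0.1143, 0.0285]
tcp_rot: [-3.137, 0.958, -1.455]
contact_force: [-0.5, 0.1, -0.9]
grip_width: -0.001
```

```bash
python3 - <<'E'
from p2 import *
rows2([sec(a,18) for a in (8,14,20,26,32,38,44)])
cap('scene','s1');cap('top','t1')
z=np.load('pics/s1.npz')['p'][130:280,220:400];t=np.load('pics/t1.npz')['p'][170:270,290:410]
cv2.imwrite('pics/c1.png',np.hstack([cv2.resize(z,(480,400),interpolation=2),cv2.resize(t,(320,400)[:2] if 0 else (320,267),interpolation=2)[:267] if 0 else cv2.resize(t,(310,400),interpolation=2)])[:,:,::-1])
E
```

```text
now [-106.1  -38.    28.5] lean y 54.9 x -0.2 q [ 0.96  0.98 -0.48  1.79 -0.35  1.11 -0.64] F [-0.5  0.1 -0.9] 4.7667
-> [-107.  -37.   34.   55.] d [-0.52  0.11 -0.24] a [ 0.1 -0.1  0.3]
-> [-108.  -37.   45.   55.] d [-1.42  0.14 -0.87] a [ 0.1 -0.1  0.3]
-> [-107.  -37.   56.   55.] d [-2.31  0.06 -1.5 ] a [ 0.1 -0.1  0.3]
-> [-105.  -37.   67.   55.] d [-3.19 -0.13 -2.12] a [ 0.1 -0.1  0.3]
-> [-102.  -37.   77.   55.] d [-4.06 -0.43 -2.73] a [ 0.1 -0.1  0.3]
-> [-98. -37.  88.  55.] d [-4.89 -0.83 -3.32] a [ 0.1 -0.1  0.3]
-> [-93. -37.  97.  55.] d [-5.68 -1.34 -3.88] a [ 0.1 -0.1  0.3]
```

View pics/c1.png

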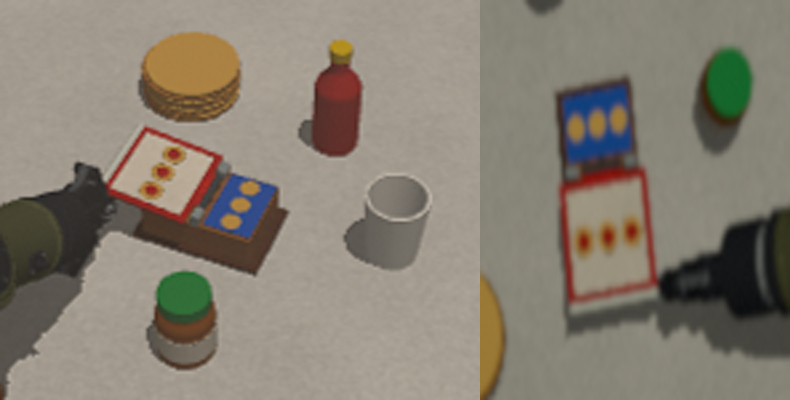

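The finger is under the near-right corner of the leaf (crop 660,285), with no contact yet. Lifting slowly.

Emit:
step_arm:
  targets:
    - {"dx": -0.5,"dy": 0.1,"dz": -0.2,"ax": 0,"ay": 0,"az": 0,"fingers": 1}
    - {"dx": -0.9,"dy": 0.1,"dz": -0.5,"ax": 0,"ay": 0,"az": 0,"fingers": 1}
    - {"dx": -1.4,"dy": 0.1,"dz": -0.9,"ax": 0,"ay": 0,"az": 0,"fingers": 1}
    - {"dx": -1.8,"dy": 0.1,"dz": -1.2,"ax": 0,"ay": 0,"az": 0,"fingers": 1}
    - {"dx": -2.3,"dy": 0.1,"dz": -1.5,"ax": 0,"ay": 0,"az": 0,"fingers": 1}
    - {"dx": -2.7,"dy": 0,"dz": -1.8,"ax": 0,"ay": 0,"az": 0,"fingers": 1}
    - {"dx": -3.2,"dy": -0.1,"dz": -2.1,"ax": 0,"ay": 0,"az": 0,"fingers": 1}
    - {"dx": -3.6,"dy": -0.3,"dz": -2.4,"ax": 0,"ay": 0,"az": 0,"fingers": 1}

```text
clock: 5.53
ee_pos: [0.4383, -0.1135, 0.0711]
tcp_rot: [-3.136, 0.958, -1.456]
contact_force: [3.8, -2.3, -3.4]
grip_width: 0.001
```

```bash
cat > ang.py <<'E'
from p2 import *
def ang(tag):
    for n in('scene','top'):
        p,d=cap(n,n[0]+tag);P=pts(n,d);q=P[(d>0)&(P[...,2]>.05)]
        hsv=cv2.cvtColor(p,cv2.COLOR_RGB2HSV)[(d>0)&(P[...,2]>.05)]
        D=q[:,:2]-S;X=D@ex;Yy=D@ey;Z=q[:,2]-.055;r=np.hypot(X,Z)
        m=(abs(Yy)<.045)&(r>.03)&(r<.105)&(hsv[:,2]>60)&(Z>.008)
        a=np.degrees(np.arctan2(Z[m],-X[m]))
        if m.sum()>5:print(n,m.sum(),'angle pct',np.percentile(a,[10,50,90]).round(1))
E
python3 - <<'E'
from ang import *
rows2([sec(a,18) for a in (32,36,40,44,48,52,56,60)])
ang('2')
E
```

```text
now [-102.9  -37.6   71.1] lean y 54.9 x 0.0 q [ 0.96  0.92 -0.49  1.78 -0.37  1.17 -0.67] F [ 3.8 -2.3 -3.4] 5.5333
-> [-102.  -37.   77.   55.] d [-0.55 -0.1  -0.32] a [-0.  -0.1  0.2]
-> [-99. -37.  84.  55.] d [-1.11 -0.36 -0.71] a [-0.  -0.1  0.2]
-> [-96. -37.  91.  55.] d [-1.65 -0.66 -1.09] a [-0.  -0.1  0.2]
-> [-93. -37.  97.  55.] d [-2.18 -1.01 -1.47] a [-0.  -0.1  0.2]
-> [-88. -37. 104.  55.] d [-2.73 -1.47 -1.86] a [-0.  -0.1  0.2]
-> [-83. -37. 111.  55.] d [-3.27 -2.01 -2.24] a [-0.  -0.1  0.2]
-> [-77. -37. 117.  55.] d [-3.78 -2.59 -2.6 ] a [-0.  -0.1  0.2]
-> [-71. -37. 123.  55.] d [-4.24 -3.22 -2.92] a [-0.  -0.1  0.2]
scene 619 angle pct [24.9 28.1 31.6]
top 601 angle pct [25.2 28.2 32. ]
```

Emit:
step_arm:
  targets:
    - {"dx": -0.6,"dy": -0.2,"dz": -0.4,"ax": 0,"ay": 0,"az": 0,"fingers": 1}
    - {"dx": -1.1,"dy": -0.5,"dz": -0.8,"ax": 0,"ay": 0,"az": 0,"fingers": 1}
    - {"dx": -1.6,"dy": -0.8,"dz": -1.1,"ax": 0,"ay": 0,"az": 0,"fingers": 1}
    - {"dx": -2.1,"dy": -1.1,"dz": -1.4,"ax": 0,"ay": 0,"az": 0,"fingers": 1}
    - {"dx": -2.6,"dy": -1.5,"dz": -1.8,"ax": 0,"ay": 0,"az": 0,"fingers": 1}
    - {"dx": -3.1,"dy": -2,"dz": -2.1,"ax": 0,"ay": 0,"az": 0,"fingers": 1}
    - {"dx": -3.6,"dy": -2.5,"dz": -2.5,"ax": 0,"ay": 0,"az": 0,"fingers": 1}
    - {"dx": -4,"dy": -3,"dz": -2.8,"ax": 0,"ay": 0,"az": 0,"fingers": 1}

```text
clock: 6.3
ee_pos: [0.4674, -0.1087, 0.1207]
tcp_rot: [-3.137, 0.96, -1.455]
contact_force: [-0.5, 1.2, -0.9]
grip_width: -0.002
```

```bash
python3 - <<'E'
from ang import *
rows2([sec(a,18) for a in (60,64,68,72,76,80,84)])
ang('3')
E
```

```text
now [-73.4 -36.  120.7] lean y 55.0 x -0.2 q [ 0.93  0.86 -0.51  1.71 -0.4   1.26 -0.74] F [-0.5  1.2 -0.9] 6.3
-> [-71. -37. 123.  55.] d [-0.11 -0.26 -0.2 ] a [0.1 0.  0.3]
-> [-64. -37. 128.  55.] d [-0.53 -0.93 -0.5 ] a [0.1 0.  0.3]
-> [-57. -37. 133.  55.] d [-0.91 -1.64 -0.76] a [0.1 0.  0.3]
-> [-50. -37. 137.  55.] d [-1.24 -2.38 -1.  ] a [0.1 0.  0.3]
-> [-42. -37. 140.  55.] d [-1.52 -3.15 -1.2 ] a [0.1 0.  0.3]
-> [-34. -37. 143.  55.] d [-1.75 -3.95 -1.37] a [0.1 0.  0.3]
-> [-27. -37. 145.  55.] d [-1.92 -4.66 -1.49] a [0.1 0.  0.3]
scene 528 angle pct [56.2 58.5 61.6]
top 346 angle pct [57.1 58.7 61.3]
```

Emit:
step_arm:
  targets:
    - {"dx": -0.4,"dy": -0.6,"dz": -0.3,"ax": 0,"ay": 0,"az": 0,"fingers": 1}
    - {"dx": -0.7,"dy": -1.2,"dz": -0.6,"ax": 0,"ay": 0,"az": 0,"fingers": 1}
    - {"dx": -0.9,"dy": -1.7,"dz": -0.8,"ax": 0,"ay": 0,"az": 0,"fingers": 1}
    - {"dx": -1.2,"dy": -2.2,"dz": -0.9,"ax": 0,"ay": 0,"az": 0,"fingers": 1}
    - {"dx": -1.4,"dy": -2.7,"dz": -1.1,"ax": 0,"ay": 0,"az": 0,"fingers": 1}
    - {"dx": -1.6,"dy": -3.2,"dz": -1.2,"ax": 0,"ay": 0,"az": 0,"fingers": 1}
    - {"dx": -1.7,"dy": -3.6,"dz": -1.3,"ax": 0,"ay": 0,"az": 0,"fingers": 1}
    - {"dx": -1.8,"dy": -4,"dz": -1.4,"ax": 0,"ay": 0,"az": 0,"fingers": 1}

```text
clock: 7.07
ee_pos: [0.5076, -0.1063, 0.1423]
tcp_rot: [-3.137, 0.959, -1.456]
contact_force: [-0.1, -1.3, -3.3]
grip_width: 0.001
```

```bash
python3 - <<'E'
from ang import *
rows2([(-70,-37,148,55),(-70,-25,150,28),(-70,0,150,0)])
ang('4')
E
```

```text
now [-33.2 -37.9 142.3] lean y 54.9 x -0.1 q [ 0.89  0.87 -0.51  1.61 -0.42  1.32 -0.81] F [-0.1 -1.3 -3.3] 7.0667
-> [-70 -37 148  55] d [-0.53  3.68 -0.25] a [ 0.1 -0.1  0.2]
-> [-70 -25 150  28] d [-1.39  3.67  0.62] a [ 0.  26.9  0.2]
-> [-70   0 150   0] d [-2.82  3.66  2.66] a [-0.  54.9  0.2]
scene 343 angle pct [80.5 81.9 84.9]
top 62 angle pct [69.1 82.  83.4]
```

Emit:
step_arm:
  targets:
    - {"dx": -0.2,"dy": 1.8,"dz": -0.1,"ax": 0,"ay": 0,"az": 0,"fingers": 1}
    - {"dx": -0.5,"dy": 3.7,"dz": -0.2,"ax": 0,"ay": 6,"az": 0,"fingers": 1}
    - {"dx": -0.8,"dy": 3.7,"dz": 0,"ax": 0,"ay": 13,"az": 0,"fingers": 1}
    - {"dx": -1.1,"dy": 3.7,"dz": 0.3,"ax": 0,"ay": 20,"az": 0,"fingers": 1}
    - {"dx": -1.4,"dy": 3.7,"dz": 0.6,"ax": 0,"ay": 27,"az": 0,"fingers": 1}
    - {"dx": -1.8,"dy": 3.7,"dz": 1.2,"ax": 0,"ay": 34,"az": 0,"fingers": 1}
    - {"dx": -2.2,"dy": 3.7,"dz": 1.8,"ax": 0,"ay": 41,"az": 0,"fingers": 1}
    - {"dx": -2.6,"dy": 3.7,"dz": 2.4,"ax": 0,"ay": 48,"az": 0,"fingers": 1}

```text
clock: 7.83
ee_pos: [0.4671, -0.0756, 0.1515]
tcp_rot: [-3.135, 0.117, -1.46]
contact_force: [0.5, 0.2, -0.6]
grip_width: -0.008
```

```bash
python3 - <<'E'
from p2 import *
f=lambda th,r:(face(th,r)[0],0,face(th,r)[1],0)
rows2([(-50,0,150,0),(-35,0,142,0),(-22,0,138,0)]+[f(a,80) for a in(95,105,115,125,135)])
E
```

```text
now [-70.1  -3.  151.5] lean y 6.7 x 0.4 q [ 0.4   0.39 -0.29  1.98 -0.01  0.81 -1.32] F [ 0.5  0.2 -0.6] 7.8333
-> [-50   0 150   0] d [-0.28 -2.01  0.19] a [-0.4  6.7  0.1]
-> [-35   0 142   0] d [-0.18 -3.51  1.  ] a [-0.4  6.7  0.1]
-> [-22   0 138   0] d [-0.13 -4.81  1.4 ] a [-0.4  6.7  0.1]
-> [ -6.   0. 135.   0.] d [-0.09 -6.4   1.72] a [-0.4  6.7  0.1]
-> [  8.   0. 133.   0.] d [-0.06 -7.78  1.94] a [-0.4  6.7  0.1]
-> [ 21.   0. 128.   0.] d [-0.   -9.1   2.39] a [-0.4  6.7  0.1]
-> [ 33.   0. 122.   0.] d [  0.08 -10.32   3.06] a [-0.4  6.7  0.1]
-> [ 44.   0. 113.   0.] d [  0.18 -11.4    3.93] a [-0.4  6.7  0.1]
```

Hand is vertical; pushing over to about 105°.

Emit:
step_arm:
  targets:
    - {"dx": -0.3,"dy": -2,"dz": 0.2,"ax": 0,"ay": 6.5,"az": 0,"fingers": 1}
    - {"dx": -0.2,"dy": -3.5,"dz": 1,"ax": 0,"ay": 6.5,"az": 0,"fingers": 1}
    - {"dx": -0.1,"dy": -4.4,"dz": 1.3,"ax": 0,"ay": 6.5,"az": 0,"fingers": 1}
    - {"dx": -0.1,"dy": -5.2,"dz": 1.5,"ax": 0,"ay": 6.5,"az": 0,"fingers": 1}
    - {"dx": -0.1,"dy": -5.9,"dz": 1.6,"ax": 0,"ay": 6.5,"az": 0,"fingers": 1}
    - {"dx": -0.1,"dy": -6.6,"dz": 1.7,"ax": 0,"ay": 6.5,"az": 0,"fingers": 1}
    - {"dx": -0.1,"dy": -7.2,"dz": 1.8,"ax": 0,"ay": 6.5,"az": 0,"fingers": 1}
    - {"dx": -0.1,"dy": -7.8,"dz": 1.9,"ax": 0,"ay": 6.5,"az": 0,"fingers": 1}

```text
clock: 8.5
ee_pos: [0.5437, -0.0659, 0.1311]
tcp_rot: [-3.14, 0.008, -1.463]
contact_force: [-1.5, -0.4, 0.1]
grip_width: 0.004
```

```bash
python3 - <<'E'
from ang import *
f=lambda th,r:(face(th,r)[0],0,face(th,r)[1],0)
rows2([f(a,80) for a in(105,109,113,117,121,125,130,135)])
ang('5')
cv2.imwrite('pics/c5.png',cv2.resize(np.load('pics/s5.npz')['p'][110:280,220:400],None,fx=3,fy=3)[:,:,::-1])
E
```

```text
now [  7.1  -1.7 131.1] lean y 0.5 x 0.1 q [ 0.23  0.49 -0.22  1.84  0.13  0.82 -1.52] F [-1.5 -0.4  0.1] 8.5
-> [  8.   0. 133.   0.] d [-0.17 -0.07 -0.17] a [-0.1  0.5 -0. ]
-> [ 13.   0. 131.   0.] d [-0.17 -0.61 -0.02] a [-0.1  0.5 -0. ]
-> [ 18.   0. 129.   0.] d [-0.17 -1.13  0.17] a [-0.1  0.5 -0. ]
-> [ 24.   0. 127.   0.] d [-0.17 -1.65  0.39] a [-0.1  0.5 -0. ]
-> [ 28.   0. 125.   0.] d [-0.17 -2.14  0.65] a [-0.1  0.5 -0. ]
-> [ 33.   0. 122.   0.] d [-0.16 -2.62  0.94] a [-0.1  0.5 -0. ]
-> [ 39.   0. 118.   0.] d [-0.16 -3.18  1.36] a [-0.1  0.5 -0. ]
-> [ 44.   0. 113.   0.] d [-0.16 -3.71  1.82] a [-0.1  0.5 -0. ]
scene 74 angle pct [100.2 107.2 109.1]
```

View pics/c5.png

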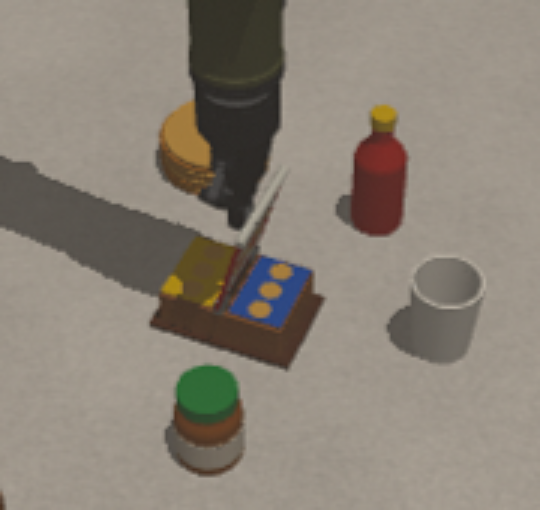

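The leaf is just past upright, with its edge at crop (285,170) and the finger behind it. Everything else is standing. Continuing.

Emit:
step_arm:
  targets:
    - {"dx": -0.1,"dy": -0.5,"dz": 0,"ax": 0,"ay": 0.5,"az": 0,"fingers": 1}
    - {"dx": -0.1,"dy": -1,"dz": 0.1,"ax": 0,"ay": 0.5,"az": 0,"fingers": 1}
    - {"dx": -0.1,"dy": -1.5,"dz": 0.3,"ax": 0,"ay": 0.5,"az": 0,"fingers": 1}
    - {"dx": -0.1,"dy": -2,"dz": 0.6,"ax": 0,"ay": 0.5,"az": 0,"fingers": 1}
    - {"dx": -0.1,"dy": -2.5,"dz": 0.9,"ax": 0,"ay": 0.5,"az": 0,"fingers": 1}
    - {"dx": -0.1,"dy": -2.9,"dz": 1.2,"ax": 0,"ay": 0.5,"az": 0,"fingers": 1}
    - {"dx": -0.1,"dy": -3.3,"dz": 1.5,"ax": 0,"ay": 0.5,"az": 0,"fingers": 1}
    - {"dx": -0.1,"dy": -3.7,"dz": 1.8,"ax": 0,"ay": 0.5,"az": 0,"fingers": 1}

```text
clock: 9.27
ee_pos: [0.5808, -0.0585, 0.1131]
tcp_rot: [-3.139, -0.001, -1.459]
contact_force: [-1.2, -0.6, 0.1]
grip_width: 0.002
```

```bash
python3 - <<'E'
from ang import *
f=lambda th,r:(face(th,r)[0],0,face(th,r)[1],0)
rows2([f(a,82) for a in(140,144,148,152,156,160,164,168)])
ang('6')
E
```

```text
now [ 44.7   1.7 113.1] lean y -0.0 x 0.1 q [ 0.19  0.56 -0.2   1.77  0.15  0.82 -1.54] F [-1.2 -0.6  0.1] 9.2667
-> [ 51.   0. 109.   0.] d [ 0.18 -0.58  0.39] a [-0.1 -0.   0.2]
-> [ 54.   0. 105.   0.] d [ 0.18 -0.94  0.83] a [-0.1 -0.   0.2]
-> [ 57.   0. 100.   0.] d [ 0.18 -1.27  1.3 ] a [-0.1 -0.   0.2]
-> [60.  0. 95.  0.] d [ 0.18 -1.57  1.79] a [-0.1 -0.   0.2]
-> [63.  0. 90.  0.] d [ 0.18 -1.83  2.29] a [-0.1 -0.   0.2]
-> [65.  0. 85.  0.] d [ 0.18 -2.06  2.82] a [-0.1 -0.   0.2]
-> [67.  0. 80.  0.] d [ 0.18 -2.25  3.36] a [-0.1 -0.   0.2]
-> [69.  0. 74.  0.] d [ 0.18 -2.4   3.91] a [-0.1 -0.   0.2]
scene 224 angle pct [128.5 132.2 133.3]
```

Emit:
step_arm:
  targets:
    - {"dx": 0,"dy": -0.5,"dz": 0.4,"ax": 0,"ay": 0,"az": 0,"fingers": 1}
    - {"dx": 0,"dy": -0.9,"dz": 0.8,"ax": 0,"ay": 0,"az": 0,"fingers": 1}
    - {"dx": 0,"dy": -1.3,"dz": 1.3,"ax": 0,"ay": 0,"az": 0,"fingers": 1}
    - {"dx": 0,"dy": -1.6,"dz": 1.8,"ax": 0,"ay": 0,"az": 0,"fingers": 1}
    - {"dx": 0,"dy": -1.8,"dz": 2.3,"ax": 0,"ay": 0,"az": 0,"fingers": 1}
    - {"dx": 0,"dy": -2.1,"dz": 2.8,"ax": 0,"ay": 0,"az": 0,"fingers": 1}
    - {"dx": 0,"dy": -2.3,"dz": 3.3,"ax": 0,"ay": 0,"az": 0,"fingers": 1}
    - {"dx": 0,"dy": -2.4,"dz": 3.9,"ax": 0,"ay": 0,"az": 0,"fingers": 1}

```text
clock: 10.03
ee_pos: [0.6048, -0.0559, 0.0741]
tcp_rot: [-3.138, -0.001, -1.459]
contact_force: [-0.0, 0.5, 0.6]
grip_width: 0.001
```

```bash
python3 - <<'E'
from ang import *
rows2([(71,0,66,0),(73,0,60,0),(74,0,57,0),(74,0,55,0)])
ang('7')
E
```

```text
now [68.9  1.6 74.1] lean y -0.0 x 0.2 q [ 0.17  0.64 -0.19  1.74  0.16  0.77 -1.56] F [-0.   0.5  0.6] 10.0333
-> [71  0 66  0] d [ 0.16 -0.21  0.81] a [-0.2 -0.   0.2]
-> [73  0 60  0] d [ 0.17 -0.41  1.41] a [-0.2 -0.   0.2]
-> [74  0 57  0] d [ 0.17 -0.51  1.71] a [-0.2 -0.   0.2]
-> [74  0 55  0] d [ 0.17 -0.5   1.91] a [-0.2 -0.   0.2]
scene 423 angle pct [160.9 165.7 167.7]
```

Emit:
step_arm:
  targets:
    - {"dx": 0,"dy": -0.2,"dz": 0.3,"ax": 0,"ay": 0,"az": 0,"fingers": 1}
    - {"dx": 0,"dy": -0.3,"dz": 0.6,"ax": 0,"ay": 0,"az": 0,"fingers": 1}
    - {"dx": 0,"dy": -0.5,"dz": 0.9,"ax": 0,"ay": 0,"az": 0,"fingers": 1}
    - {"dx": 0,"dy": -0.6,"dz": 1.2,"ax": 0,"ay": 0,"az": 0,"fingers": 1}
    - {"dx": 0,"dy": -0.7,"dz": 1.4,"ax": 0,"ay": 0,"az": 0,"fingers": 1}
    - {"dx": 0,"dy": -0.8,"dz": 1.5,"ax": 0,"ay": 0,"az": 0,"fingers": 1}
    - {"dx": 0,"dy": -0.8,"dz": 1.6,"ax": 0,"ay": 0,"az": 0,"fingers": 1}
    - {"dx": 0,"dy": -0.8,"dz": 1.6,"ax": 0,"ay": 0,"az": 0,"fingers": 1}

```text
clock: 10.8
ee_pos: [0.6124, -0.0551, 0.0584]
tcp_rot: [-3.139, -0.001, -1.459]
contact_force: [0.3, 0.2, 0.3]
grip_width: 0.002
```

```bash
cat > flat.py <<'E'
from ang import *
def flat(tag):
    for n in('scene','top'):
        p,d=cap(n,n[0]+tag);P=pts(n,d);D=P[...,:2]-S;X=D@ex;Yy=D@ey
        hs=cv2.cvtColor(p,cv2.COLOR_RGB2HSV)
        m=(d>0)&(X>.015)&(X<.1)&(abs(Yy)<.048)&(P[...,2]>.045)&(P[...,2]<.075)&(hs[...,1]>60)&(hs[...,2]>40)
        c=np.linalg.lstsq(np.c_[X[m],Yy[m],np.ones(m.sum())],P[...,2][m],rcond=None)[0]
        print(n,m.sum(),'slope deg',np.degrees(c[0]).round(2),'z at axis mm',(c[2]*1e3).round(1),'z at .1',((c[2]+.1*c[0])*1e3).round(1))
E
python3 - <<'E'
from flat import *
rows2([(78,0,57,0)]);flat('8')
E
```

```text
now [76.5  1.7 58.4] lean y -0.0 x 0.2 q [ 0.16  0.67 -0.19  1.74  0.17  0.75 -1.57] F [0.3 0.2 0.3] 10.8
-> [78  0 57  0] d [ 0.17 -0.14  0.14] a [-0.2 -0.   0.2]
scene 479 slope deg 0.84 z at axis mm 57.3 z at .1 58.8
top 3 slope deg 10.72 z at axis mm 444.2 z at .1 462.9
```

Emit:
step_arm:
  targets:
    - {"dx": 0,"dy": 0,"dz": 0,"ax": 0,"ay": 0,"az": 0,"fingers": 1}
    - {"dx": 0,"dy": 0,"dz": 0.1,"ax": 0,"ay": 0,"az": 0,"fingers": 1}
    - {"dx": 0,"dy": 0,"dz": 0.1,"ax": 0,"ay": 0,"az": 0,"fingers": 1}
    - {"dx": 0,"dy": 0,"dz": 0.2,"ax": 0,"ay": 0,"az": 0,"fingers": 1}
    - {"dx": 0,"dy": 0,"dz": 0.2,"ax": 0,"ay": 0,"az": 0,"fingers": 1}
    - {"dx": 0,"dy": 0,"dz": 0.3,"ax": 0,"ay": 0,"az": 0,"fingers": 1}
    - {"dx": 0,"dy": 0,"dz": 0.3,"ax": 0,"ay": 0,"az": 0,"fingers": 1}
    - {"dx": 0,"dy": 0,"dz": 0.3,"ax": 0,"ay": 0,"az": 0,"fingers": 1}

```text
clock: 11.57
ee_pos: [0.6125, -0.0551, 0.057]
tcp_rot: [-3.138, -0.001, -1.459]
contact_force: [-3.8, 1.4, 12.3]
grip_width: 0.003
```

It's against the stop: z = 57.0 mm, as expected for flat, with 12 N of pressure. Retreating straight up.

Emit:
step_arm:
  targets:
    - {"dx": 0,"dy": 0,"dz": -0.3,"ax": 0,"ay": 0,"az": 0,"fingers": 1}
    - {"dx": 0,"dy": 0,"dz": -1.5,"ax": 0,"ay": 0,"az": 0,"fingers": 1}
    - {"dx": 0,"dy": 0,"dz": -4,"ax": 0,"ay": 0,"az": 0,"fingers": 1}
    - {"dx": 0,"dy": 0,"dz": -7,"ax": 0,"ay": 0,"az": 0,"fingers": 1}
    - {"dx": 0,"dy": 0,"dz": -10,"ax": 0,"ay": 0,"az": 0,"fingers": 1}
    - {"dx": 0,"dy": 2,"dz": -14,"ax": 0,"ay": 0,"az": 0,"fingers": 1}
    - {"dx": 0,"dy": 5,"dz": -17,"ax": 0,"ay": 0,"az": 0,"fingers": 1}
    - {"dx": 0,"dy": 8,"dz": -20,"ax": 0,"ay": 0,"az": 0,"fingers": 1}

```text
clock: 12.23
ee_pos: [0.5349, -0.0634, 0.2543]
tcp_rot: [-3.138, -0.001, -1.459]
contact_force: [1.1, -2.0, 1.3]
grip_width: -0.0
```

Emit:
step_arm:
  targets:
    - {"dx": 0,"dy": 3,"dz": 0,"ax": 0,"ay": 0,"az": 0,"fingers": 1}
    - {"dx": 0,"dy": 6,"dz": 0,"ax": 0,"ay": 0,"az": 0,"fingers": 1}
    - {"dx": 0,"dy": 9,"dz": 0,"ax": 0,"ay": 0,"az": 0,"fingers": 1}
    - {"dx": 0,"dy": 11,"dz": 0,"ax": 0,"ay": 0,"az": 0,"fingers": 1}
    - {"dx": 0,"dy": 12,"dz": 0,"ax": 0,"ay": 0,"az": 0,"fingers": 1}
    - {"dx": 0,"dy": 12,"dz": 0,"ax": 0,"ay": 0,"az": 0,"fingers": 1}
    - {"dx": 0,"dy": 12,"dz": 0,"ax": 0,"ay": 0,"az": 0,"fingers": 1}
    - {"dx": 0,"dy": 12,"dz": 0,"ax": 0,"ay": 0,"az": 0,"fingers": 1}

```text
clock: 12.9
ee_pos: [0.4177, -0.0767, 0.2522]
tcp_rot: [-3.138, -0.001, -1.459]
contact_force: [-0.2, -0.0, 0.8]
grip_width: -0.005
```

```bash
python3 - <<'E'
from flat import *
flat('9');s=get_state();print(s['ee_pos'],s['contact_force'],s['clock'])
for n,f0,f in(('top','top0','t9'),('scene','scene0','s9')):
  for g in(f0,f):
    z=np.load(f'pics/{g}.npz');P=pts(n,z['d'])
    for nm,c,r in(('cup',(.73,0),.06),('jar',(.6,-.22),.06),('sauce',(.6,.125),.06),('tost',(.405,.122),.08)):
        m=(np.hypot(P[...,0]-c[0],P[...,1]-c[1])<r)&(P[...,2]>.02)&(P[...,2]<.17)
        print(n,g,nm,m.sum(),P[m].mean(0).round(4),end='; ')
    print()
t=np.load('pics/t9.npz')['p'][135:285,250:410];b=np.load('pics/s9.npz')['p'][130:280,240:400]
cv2.imwrite('pics/c9.png',cv2.resize(np.hstack([t,b]),None,fx=2.48,fy=2.48)[:,:,::-1])
E
```

```text
scene 625 slope deg 0.39 z at axis mm 57.2 z at .1 57.9
top 675 slope deg -0.32 z at axis mm 57.7 z at .1 57.1
[ 0.41739791 -0.07667358  0.25180749] [0.75005988 0.55918903 0.62341382] 13.0
top top0 cup 255 [0.7372 0.0019 0.0666]; top top0 jar 345 [ 0.5933 -0.2172  0.0796]; top top0 sauce 284 [0.5919 0.1213 0.104 ]; top top0 tost 1079 [0.4007 0.121  0.0467]; 
top t9 cup 256 [0.7371 0.0017 0.0665]; top t9 jar 343 [ 0.5934 -0.2174  0.0796]; top t9 sauce 286 [0.5919 0.1212 0.1037]; top t9 tost 1078 [0.4006 0.121  0.0467]; 
scene scene0 cup 673 [ 7.322e-01 -6.000e-04  6.310e-02]; scene scene0 jar 669 [ 0.6065 -0.234   0.0686]; scene scene0 sauce 553 [0.6054 0.1115 0.0853]; scene scene0 tost 883 [0.4101 0.1108 0.0436]; 
scene s9 cup 676 [ 0.7322 -0.0009  0.0629]; scene s9 jar 667 [ 0.6066 -0.2338  0.0685]; scene s9 sauce 556 [0.6055 0.1113 0.0847]; scene s9 tost 874 [0.4101 0.111  0.0437];
```

View pics/c9.png

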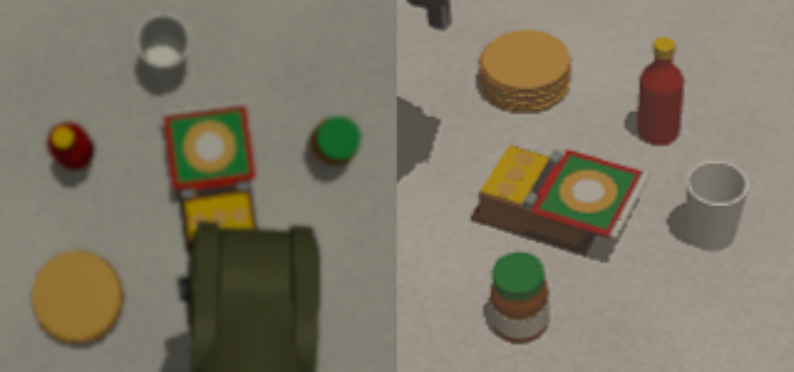

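The leaf lies flat with its green face and big tostada up (crop 208,147 and 588,190). The bystanders haven't moved and the hand is clear, so I'm handing in.

```bash
python3 -c "
from station import manip
print(manip.close_job())"
```

```text
the job is handed in; nothing more can be done
None
```

The smaller menu's leaf is turned and lies flat on the far side, green face with the big tostada up. I handed the job in at about 13 s on the robot's clock.

**How it went:**
- A forward tilt of the hand to reach under the edge ran into the joint limits. I lifted the leaf instead with closed fingers leaning in from its right side, to about 82°.
- I then backed off, stood the hand vertical and pushed the leaf over slowly. I pressed it onto its stop: fingertips at z = 57.0 mm, 12 N.

**Last checks:**
- **Leaf:** the two cameras gave slopes of +0.4° and −0.3°, so they disagree by about 0.7°. I read that as noise around level.
- **Cup, bottle, jar and stack:** their mean positions changed by less than 1 mm from the first pictures, and all are still standing.
- **Hand:** it is about 0.25 m above the counter, with only sensor noise (about 1 N) on the force reading.

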